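# Dispense one counting cassette and slide it to the code reader

### The arm

A 6-joint arm with a two-finger parallel gripper is mounted at the origin on the work surface. World frame = base frame: x ahead of the robot, y to its left, z up, the work surface at z = 0. Lengths are in m, angles in rad, forces in N, time in s.
With the tool pointing down it reaches from about 0.325 to 0.775 m from the base axis. Payload 9.3 kg.
Tool frame: the origin (TCP) lies on the centre line of the jaws, within the pads' length; the fingertips stand 11 mm ahead of it and the grasp point (between the pads) lies 8 mm behind it; x points along the fingers, y is the direction in which the jaws open and shut, and the axes are right-handed (so a half turn about x gives the same grasp; the last joint's range is limited). The gripper opens to 85 mm and grips with 20 to 120 N. Pads are 22 mm wide; open, the fingers measure 114 mm over their backs; the gripper's body (76 mm by 85 mm) begins 54 mm behind the grasp point. The pads swing forward as they close: fully open they stand 13 mm farther back than shut.
Start: joints at [-1.293, 0.259, 0.021, 1.334, 0, 1.418], TCP at [0.23, -0.5, 0.206] pointing down, gripper open.
Joint ranges: [-3.04, 3.04], [-0.91, 1.82], [-1.04, 1.36], [-1.92, 1.95], [-1.52, 1.45], [-3.14, 3.14]. Speed limits (rad/s): [2.22, 2.22, 2.79, 3.14, 3.14, 3.14].

### API

Orientations are given as a unit quaternion [x, y, z, w].
In Python, from bench import env, imaging gives the robot as it stands.
- The arm moves only by the shell command python3 -m crank 'ROWS' [OPENING] [FORCE]. ROWS is JSON, a list of rows, each a list of 6 numbers: the shift along the world's x, y, z in cm, then the turn, a rotation vector about the world's x, y, z in degrees. A call has 1 to 20 rows; each row shifts and turns the commanded pose from where the row before left it; what a row does not reach is not made up. A row lasts 1/12 s, in which the tool goes at most 41.7 mm and 7.16 degrees, less where a joint would pass 70% of its speed; a pose out of reach is approached as far as the arm can. A call with a gripper value outside its range is refused whole. OPENING is the finger opening in cm, from 0 to 8.54, set as the call begins (- or left out, the last holds). The fingers move at their own pace and stop on an object; FORCE is the grip in N (left out, the last holds). Time passes only in rows, so rows that do not move let the fingers close. It gives the time, the measured TCP pose, the force and the opening at its end, in the units of the state.
- env.state(): the state, without advancing time (a new reading comes with each control period).
- imaging.capture(name): name is "scene" or "side" or "wrist"; returns a dict with "img" (384x512x3 uint8, red, green, blue), "intrinsics" (3x3 intrinsics, pixels), "world_from_camera" (4x4, takes a point from camera to world coordinates). Camera axes: x right, y down, z forward; pixel columns grow to the right and rows downward; lengths in m; the calibration is good to about 2 mm. A picture is of the moment at which its call begins. There is no depth.
- env.finish_job(): hands the job in, once; it reports no verdict.
The state is a dict: "time_s": time; "joint_positions": joint angles; "dq": joint speeds; "joint_efforts": joint torques, N m; "ee_pos": TCP position; "ee_rot": TCP orientation; "force": force on the tool from outside, world axes, zero at the start; "torque": the same for the moment, N m; "grip_width": opening from 0.0 (shut) to 1.0 (fully open).
Only numpy, scipy, OpenCV 4.12 (cv2) and the standard library are available. Lean on these libraries where they do the work, as an engineer would, in place of code of your own. Each camera call takes 0.05 s, during which the arm holds its last target. There are 200 camera calls.

### The job

Press the black plunger knob of the cassette dispenser all the way down once and let it come back up, so that one counting cassette is ejected onto the delivery deck in front of the magazine. Then push that cassette sideways along the deck with the fingertips, without lifting it, to the side where the code reader stands, until it lies flush against the end stop on that side. Leave the other cassettes in the magazine and do not disturb the things standing around.

Things in the scene. Friction and masses are not known exactly. Their poses are not given: they have to be found in the camera images.
- dispenser: Fixed bench dispenser for cassettes. Origin on the bench under the middle of the magazine (an open-topped shaft 42 mm in x, 74 mm in y, top 92 mm above the bench); z up, -x its front (towards the robot), +y its left seen from the robot. The grey delivery deck's top is 30 mm above the bench. The drive housing behind the magazine (x = 20 to 114 mm, y = -42 to 42 mm, 80 mm high) carries the plunger.
- deck_exit (a point): Point on the deck's top where an ejected cassette's centre comes to lie (x = -68 mm, y = 0 of the dispenser, or up to 10 mm farther out). It lies in a straight flat channel along y, between the magazine's front (x = -21 mm) and a front lip 6 mm high (inner face x = -96 mm). A 13.5 mm high exit slot at the magazine's foot opens into it.
- stop_left (a point): Middle of the left end of that channel, on the deck's top at the inner face of the steel end stop (12 mm high, as wide as the channel): y = +130 mm of the dispenser, x = -68 mm.
- stop_right (a point): The same at the right end: y = -130 mm of the dispenser.
- plunger (a joint): Spring plunger, m pressed down: 0 is up, 0.035 the hard stop. About 5 N starts it, 10 to 14 N takes it to the bottom; let go, it rises by itself. It drives a flat ejector forward (-x) 2 mm for each mm pressed: a full stroke pushes the bottom cassette right out of the slot. When the plunger is up again the stack drops by one cassette.
- plunger_top (a point): Centre of the top of the round black plunger knob (42 mm across, flat top 34 mm across): x = 70 mm, y = 0 of the dispenser, 141 mm above the bench when up and 106 mm when down. Moves with the plunger.
- cassette1: The bottom cassette of the stack, the one to be ejected: flat white plastic cassette 34 mm (its x) by 64 mm (its y) by 10 mm high, about 22 g. Origin at the centre of its underside, z up. Lies in the magazine at the start, axes parallel to the dispenser's. It slides freely on the deck.
- cassette2: Cassette 2 of the stack, counted from the bottom; same shape as cassette 1. Stays in the magazine (it drops to the bottom when cassette 1 has gone).
- cassette3: Cassette 3 of the stack, counted from the bottom; same shape as cassette 1. Stays in the magazine.
- cassette4: Cassette 4 of the stack, counted from the bottom; same shape as cassette 1. Stays in the magazine.
- cassette5: Cassette 5 of the stack, counted from the bottom; same shape as cassette 1. Stays in the magazine.
- reader: Code reader: fixed grey box 60 mm wide (y), 60 mm high above the deck, with an overhanging hood and a dark window facing -x over the channel (hood's edge at x = -22 mm of the dispenser). It stands beside the magazine, left or right (it varies). Origin on the deck under its middle: x = 12 mm, y = +98 or -98 mm of the dispenser, axes parallel to it.
- vial_tray: Low open tray, 56 mm (x) by 60 mm (y) by 16 mm high, fixed on the deck on the other side of the magazine from the reader, front at x = -16 mm of the dispenser. Holds the two vials. Origin on the deck under its middle.
- vial_a: Loose capped vial, 17 mm across, 38 mm high, standing in the vial tray. Origin at the middle of its underside. Leave it alone.
- vial_b: The second such vial in the vial tray. Leave it alone.
- used_cassette: A used cassette (same shape as the others, origin under its centre) lying on the bench in front of the deck. Leave it alone.
- buffer_bottle: Loose white bottle with red cap, 48 mm across, 110 mm high, standing on the bench to the left of the dispenser. Origin at the middle of its underside. Leave it alone.
- beaker: Loose glass beaker, 66 mm across, 85 mm high, standing on the bench to the right of the dispenser. Origin at the middle of its underside. Leave it alone.
- stain_jar: Loose amber jar, 52 mm across, 60 mm high, standing on the bench far to the right. Origin at the middle of its underside. Leave it alone.

How it is judged:
On the way, in this order (a step that is already met when the one before it is completed fails the run):
1. the plunger is pressed all the way down (value of joint plunger above 0.032 m), for 0.05 s.
2. the plunger has come back up and one cassette lies on the deck, clear of the magazine (value of joint plunger below 0.003 m and x of cassette1 in the frame of dispenser between -0.088 and -0.036 m and z of cassette1 in the frame of dispenser between 0.025 and 0.034 m), for 0.1 s.
At the end, for the whole second after the job is handed in: the ejected cassette lies flat and still on the deck against the end stop on the reader's side (within 6 mm, square to it within 7 degrees), the plunger is up, and the other four cassettes are in the magazine (y of cassette1 in the frame of reader between -0.006 and 0.006 m and x of cassette1 in the frame of dispenser between -0.088 and -0.03 m and z of cassette1 in the frame of dispenser between 0.026 and 0.034 m and angle between the x axis of cassette1 and the x axis of dispenser, either way round below 0.12 rad and angle between cassette1's own z axis and vertical below 0.06 rad and linear speed of cassette1 below 0.01 m/s and value of joint plunger below 0.003 m and horizontal distance between each of cassette2, cassette3, cassette4, cassette5 and dispenser below 0.008 m and z of cassette2 in the frame of dispenser below 0.035 m and z of cassette3 in the frame of dispenser below 0.045 m and z of cassette4 in the frame of dispenser below 0.055 m and z of cassette5 in the frame of dispenser below 0.065 m); the robot touches nothing.
It fails at once if a second cassette is pushed out of the magazine (x of any of cassette2, cassette3, cassette4, cassette5 in the frame of dispenser below -0.012 m).
It fails at once if the plunger is let up after a part stroke, with the cassette part-way out (value of joint plunger below 0.003 m and x of cassette1 in the frame of dispenser between -0.034 and -0.012 m).
It fails at once if the cassette is lifted or tipped (z of cassette1 in the frame of dispenser above 0.042 m or angle between cassette1's own z axis and vertical above 0.5 rad).
It fails at once if a cassette is lifted out of the magazine (z of cassette2 in the frame of dispenser above 0.055 m or z of cassette3 in the frame of dispenser above 0.065 m or z of cassette4 in the frame of dispenser above 0.075 m or z of cassette5 in the frame of dispenser above 0.085 m).
It fails at once if a bystander (used cassette, vial, bottle, beaker, jar) is moved more than 20 mm or knocked over (distance of any of used_cassette, vial_a, vial_b, buffer_bottle, beaker, stain_jar from where it was at the start of the episode above 0.02 m or angle between any of used_cassette, vial_a, vial_b, buffer_bottle, beaker, stain_jar's own z axis and vertical above 0.4 rad).
It also fails if it takes over 42 s, if anything falls off the work surface, if the arm or the gripper's body presses on something with over 40 N, if the wrist force passes 120 N, or if a joint passes its speed limit or range.

## Working session

There is one attempt and no reset: what is moved stays moved. The work goes in short steps, Python scripts to look and compute and a shell command to move; the robot and the scene stay as the last step left them, time stands still between calls to the robot, and variables do not carry over. Pictures are saved under pics/ and viewed, about 8 in all and at most 12, crops included, and the job is handed in when it is done.

```bash
mkdir -p pics; cat > h.py <<'E'
from bench import env, imaging
import numpy as np, cv2
def cap(n,f):
    d=imaging.capture(n); cv2.imwrite(f'pics/{f}.png',d['img'][:,:,::-1]); np.savez(f'pics/{f}.npz',**d); return d
def ray(d,u,v):
    T=d['world_from_camera'];r=T[:3,:3]@np.linalg.solve(d['intrinsics'],[u,v,1.]);return T[:3,3],r
def onz(d,u,v,z):
    o,r=ray(d,u,v);return o+r*(z-o[2])/r[2]
def px(d,p):
    T=d['world_from_camera'];c=T[:3,:3].T@(np.array(p)-T[:3,3]);q=d['intrinsics']@c;return q[:2]/q[2]
E
python3 - <<'E'
from h import *
a=cap('scene','s0');b=cap('side','d0')
cv2.imwrite('pics/both0.png',cv2.resize(np.vstack([a['img'],b['img']])[:,:,::-1],(400,600)) ) 
for d in(a,b):print(d['world_from_camera'].round(3),d['intrinsics'].round(0))
print(env.state())
E
```

```text
[[-0.851  0.448 -0.274  0.847]
 [ 0.525  0.74  -0.421  0.387]
 [ 0.014 -0.502 -0.865  1.1  ]
 [ 0.     0.     0.     1.   ]] [[382.   0. 255.]
 [  0. 382. 186.]
 [  0.   0.   1.]]
[[-0.78  -0.409  0.474  0.032]
 [-0.626  0.498 -0.6    0.541]
 [ 0.01  -0.765 -0.644  0.788]
 [ 0.     0.     0.     1.   ]] [[424.   0. 254.]
 [  0. 424. 196.]
 [  0.   0.   1.]]
{'time_s': 0.1, 'joint_positions': array([-1.29259721e+00,  2.59168797e-01,  2.08225743e-02,  1.33370351e+00,
       -1.79403556e-05,  1.41824930e+00]), 'dq': array([ 3.44115160e-04,  4.09712361e-05,  1.25930239e-03, -6.59056760e-04,
       -1.19376183e-03, -2.42875178e-03]), 'joint_efforts': array([ 5.59235472e-03, -5.56693697e+01,  3.45069444e+01,  1.16087962e-02,
       -8.83513030e-05,  1.34786134e-06]), 'ee_pos': array([ 0.22958874, -0.49947171,  0.20560283]), 'ee_rot': array([-0.69073601, -0.15155898,  0.69080432, -0.15067523]), 'force': array([ 0.07614109,  0.18979072, -0.54412182]), 'torque': array([ 0.04391114,  0.01018646, -0.04779212]), 'grip_width': 0.9993076399088923}
```

View pics/s0.png

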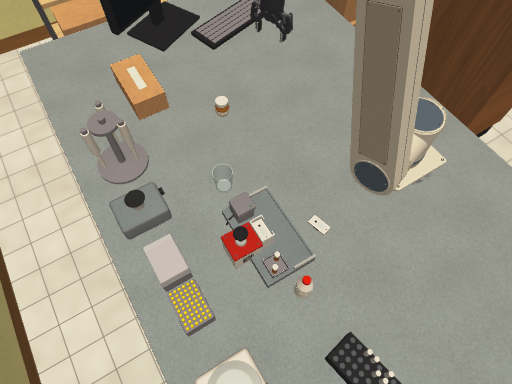

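View pics/d0.png

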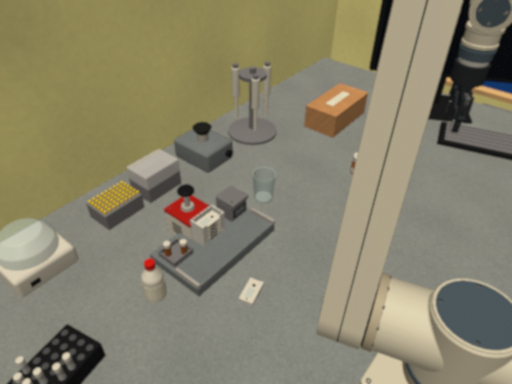

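The scene view shows the knob at about (240,233), the reader box at (241,207) on the beaker's side, which is the robot's right, and the vial tray at (275,264). The side view shows the knob at (186,190). I'll enlarge both for measuring.

```bash
python3 - <<'E'
from h import *
a=np.load('pics/s0.npz');b=np.load('pics/d0.npz')
A=cv2.resize(a['img'][180:290,205:335],None,fx=5,fy=5,interpolation=2)[:,:,::-1]
cv2.imwrite('pics/cA.png',A)
B=cv2.resize(b['img'][175:295,145:285],None,fx=5,fy=5,interpolation=2)[:,:,::-1]
cv2.imwrite('pics/cB.png',B)
def blob(m,c):
    n,l,s,ce=cv2.connectedComponentsWithStats(m.astype('uint8'))
    i=min([i for i in range(1,n) if s[i,4]>15],key=lambda i:np.hypot(*(ce[i]-c)));return ce[i],s[i]
R=[]
for d,c in((a,(240,233)),(b,(186,190))):
    m=d['img'].max(2)<60; ce,s=blob(m,c);print('knob',ce,s);R.append(ray(d,*ce))
(o1,r1),(o2,r2)=R
t=np.linalg.lstsq(np.c_[r1,-r2],o2-o1,rcond=None)[0];p=o1+r1*t[0];q=o2+r2*t[1];print(p,q)
E
```

```text
knob [239.8757764  233.23602484] [233 227  15  14 161]
knob [185.2173913  190.29710145] [178 185  16  12 138]
[0.65610907 0.022141   0.13382192] [0.65579154 0.02126695 0.13421431]
```

View pics/cA.png

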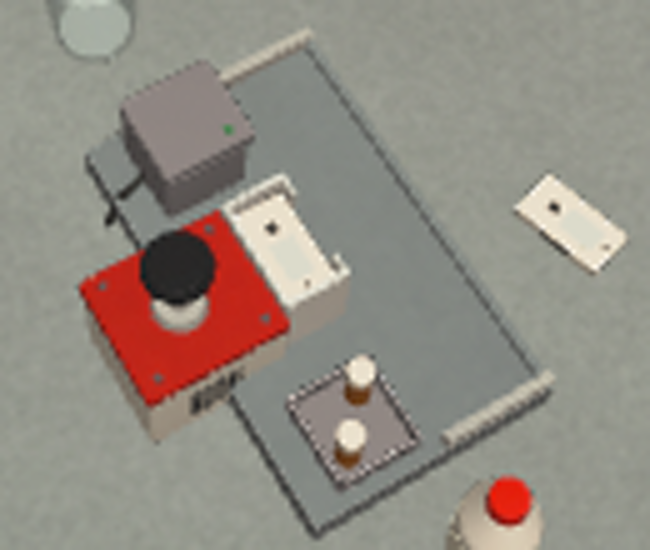

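View pics/cB.png

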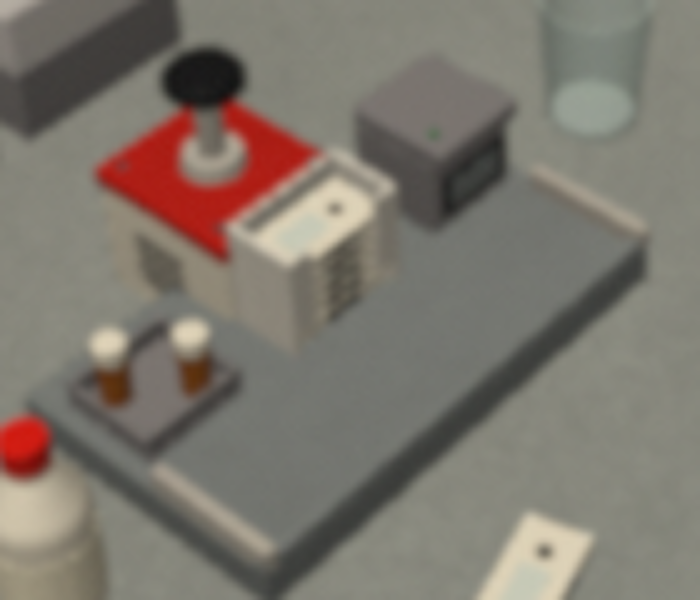

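Crop A (5x, offset 205,180) has the red housing corners at (80,288), (222,212), (290,325) and (155,402), and the end stops' front ends at (310,32) and (552,375). The reader, with a free channel beside it, is on the right (-y). In crop B the exit deck is empty and the stops are at (535,170)-(645,230) and (155,468)-(270,552).

```bash
python3 - <<'E'
from h import *
a=np.load('pics/s0.npz');b=np.load('pics/d0.npz')
f=lambda d,u,v,o,z:onz(d,(u+.5)/5-.5+o[0],(v+.5)/5-.5+o[1],z)
C=np.array([f(a,u,v,(205,180),.08) for u,v in((80,288),(222,212),(290,325),(155,402))]);print(C.round(4))
print('sides',[np.linalg.norm(C[i]-C[i-1]).round(4) for i in range(4)],'centre',C.mean(0))
# order: back-right, front-right, front-left, back-left
X=(C[0]+C[3]-C[1]-C[2]);print('yaw from x',np.degrees(np.arctan2(X[1],X[0])))
Y=(C[2]+C[3]-C[0]-C[1]);print('yaw from y',np.degrees(np.arctan2(-Y[0],Y[1])))
S=[f(a,310,32,(205,180),.042),f(a,552,375,(205,180),.042)];D=S[1]-S[0];print('stops A',S,np.linalg.norm(D),np.degrees(np.arctan2(-D[0],D[1])))
S=[f(b,645,232,(145,175),.042),f(b,272,552,(145,175),.042)];D=S[1]-S[0];print('stops B',S,np.linalg.norm(D),np.degrees(np.arctan2(-D[0],D[1])))
n=b['img'][175:295,145:285]
yaw=np.radians(np.degrees(np.arctan2(X[1],X[0])))
c,s=np.cos(yaw),np.sin(yaw);R=np.array([[c,-s],[s,c]])
print('origin from housing',C.mean(0)[:2]-R@[.067,0],'from knob',np.array([.656,.0217])-R@[.07,0])
from scipy.spatial.transform import Rotation as Q
print(Q.from_quat(env.state()['ee_rot']).as_matrix().round(3))
E
```

```text
[[ 0.6987 -0.0163  0.08  ]
 [ 0.6047 -0.0148  0.08  ]
 [ 0.6082  0.0652  0.08  ]
 [ 0.6962  0.0646  0.08  ]]
sides [np.float64(0.0809), np.float64(0.094), np.float64(0.0801), np.float64(0.088)] centre [0.6519555  0.02467095 0.08      ]
yaw from x -0.6624365748452679
yaw from y -0.3117508916884832
stops A [array([ 0.4822569 , -0.10849191,  0.042     ]), array([0.48572388, 0.15853887, 0.042     ])] 0.26705328858537786 -0.7438552574158506
stops B [array([ 0.48076406, -0.10837946,  0.042     ]), array([0.48532015, 0.15737097, 0.042     ])] 0.26578948801550106 -0.9821946729258647
origin from housing [0.58495998 0.02544556] from knob [0.58600468 0.0225093 ]
[[-0.     0.418 -0.909]
 [ 0.001 -0.909 -0.418]
 [-1.    -0.001 -0.   ]]
```

```bash
python3 -m crank '[[2.1,2.6,0.2,0,0,3.23],[2.1,2.6,0.2,0,0,3.23],[2.1,2.6,0.2,0,0,3.23],[2.1,2.6,0.2,0,0,3.23],[2.1,2.6,0.2,0,0,3.23],[2.1,2.6,0.2,0,0,3.23],[2.1,2.6,0.2,0,0,3.23],[2.1,2.6,0.2,0,0,3.23],[2.1,2.6,0.2,0,0,3.23],[2.1,2.6,0.2,0,0,3.23],[2.1,2.6,0,0,0,3.23],[2.1,2.6,0,0,0,3.23],[2.1,2.6,0,0,0,3.23],[2.1,2.6,0,0,0,3.23],[2.1,2.6,0,0,0,3.23],[2.1,2.6,0,0,0,3.23],[2.1,2.6,0,0,0,3.23],[2.1,2.6,0,0,0,3.23],[2.1,2.6,0,0,0,3.23],[2.1,2.6,0,0,0,3.23]]' 0 20
python3 - <<'E'
from h import *
from scipy.spatial.transform import Rotation as Q
s=env.state();print(Q.from_quat(s['ee_rot']).as_matrix().round(3),s['joint_positions'].round(2))
E
```

```text
time_s: 1.77
ee_pos: [0.6504, 0.0218, 0.2258]
ee_rot: [-0.502, -0.498, 0.503, -0.497]
force: [0.8, -1.0, 0.5]
grip_width: 0.001
[[-0.001  1.    -0.01 ]
 [ 0.    -0.01  -1.   ]
 [-1.    -0.001 -0.   ]] [-0.1   0.43  0.34  1.47 -0.    1.49]
```

```bash
python3 -m crank '[[0.3,0,-1,0,0,0],[0.2,0,-1.5,0,0,0],[0,0,-1.5,0,0,0],[0,0,-1,0,0,0],[0,0,-0.6,0,0,0],[0,0,0,0,0,0],[0,0,0,0,0,0]]'
python3 - <<'E'
from h import *
a=cap('scene','s1');b=cap('side','d1')
A=cv2.resize(a['img'][170:270,190:290],(400,400),interpolation=2);B=cv2.resize(b['img'][130:230,135:235],(400,400),interpolation=2)
cv2.imwrite('pics/c1.png',np.hstack([A,B])[:,:,::-1])
E
```

```text
time_s: 2.35
ee_pos: [0.6546, 0.02, 0.1705]
ee_rot: [-0.503, -0.497, 0.503, -0.497]
force: [0.7, 0.1, 1.1]
grip_width: -0.001
```

View pics/c1.png

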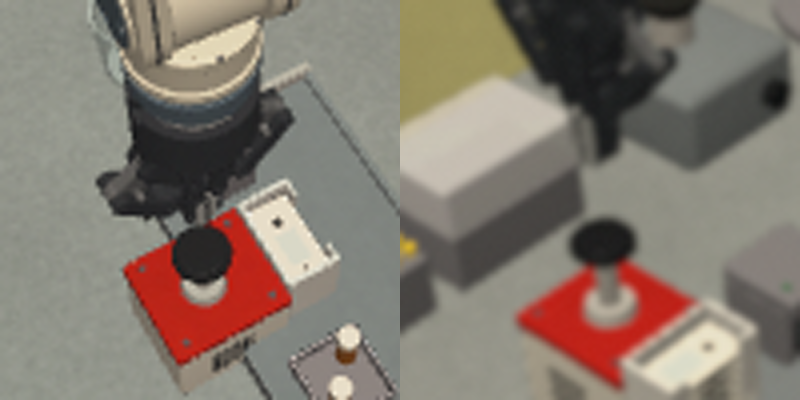

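The fingertips are above the knob, at about (241,225) in the scene view and (185,170) in the side view, with the knob clear below them. I'll check this against the projection.

```bash
python3 - <<'E'
from h import *
a=np.load('pics/s1.npz');b=np.load('pics/d1.npz')
for z in(.1595,.17,.18):print(z,px(a,[.6546,.02,z]),px(b,[.6546,.02,z]))
o1,r1=ray(a,241,225);o2,r2=ray(b,185,170)
t=np.linalg.lstsq(np.c_[r1,-r2],o2-o1,rcond=None)[0];print(o1+r1*t[0],o2+r2*t[1])
E
```

```text
0.1595 [239.7478914  228.53826868] [184.94539706 182.03974268]
0.17 [239.66094635 226.93251172] [184.52258819 178.55683213]
0.18 [239.57667756 225.37618173] [184.1145914 175.1959369]
[0.65358059 0.02608835 0.19276875] [0.65073601 0.01872097 0.19630224]
```

```bash
python3 -m crank '[[0.1,0.25,-0.5,0,0,0],[0,0,-0.5,0,0,0],[0,0,-0.3,0,0,0],[0,0,0,0,0,0],[0,0,0,0,0,0]]'
python3 -m crank '[[0,0,-0.3,0,0,0],[0,0,-0.3,0,0,0],[0,0,0,0,0,0],[0,0,0,0,0,0]]'
python3 - <<'E'
from h import *
b=cap('side','d2')
cv2.imwrite('pics/c2.png',cv2.resize(b['img'][130:230,135:235],(600,600),interpolation=2)[:,:,::-1])
E
```

```text
time_s: 2.87
ee_pos: [0.6555, 0.0228, 0.1569]
ee_rot: [-0.503, -0.497, 0.503, -0.497]
force: [-0.5, -0.1, 0.4]
grip_width: 0.001
time_s: 3.2
ee_pos: [0.6556, 0.0227, 0.1509]
ee_rot: [-0.503, -0.497, 0.503, -0.497]
force: [0.1, -0.4, 0.2]
grip_width: 0.004
```

View pics/c2.png

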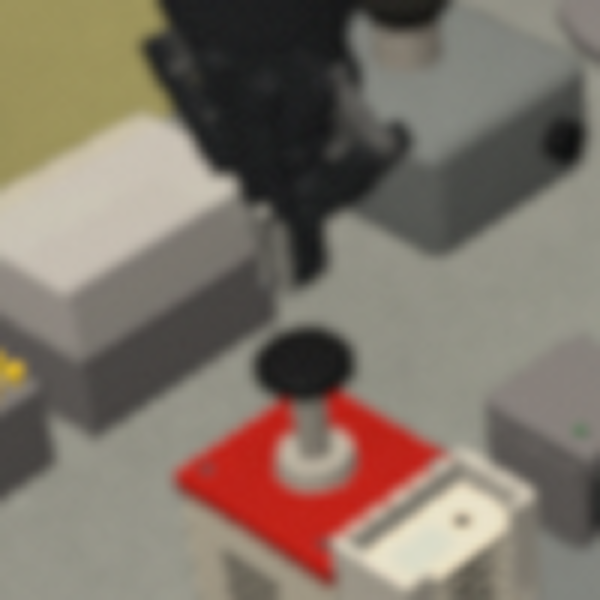

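The tip is at (300,285) in the crop, about (185,177) in the image, and the knob top is at (186,190). That leaves a gap larger than the nominal tip offset predicts. I'll find contact by force, going down slowly.

```bash
python3 -m crank '[[0,0,-0.3,0,0,0],[0,0,-0.2,0,0,0],[0,0,0,0,0,0]]'
python3 -m crank '[[0,0,-0.3,0,0,0],[0,0,-0.2,0,0,0],[0,0,0,0,0,0]]'
python3 -m crank '[[0,0,-0.3,0,0,0],[0,0,-0.2,0,0,0],[0,0,0,0,0,0]]'
```

```text
time_s: 3.5
ee_pos: [0.6555, 0.0228, 0.1456]
ee_rot: [-0.503, -0.497, 0.503, -0.497]
force: [-0.2, 0.4, -0.8]
grip_width: 0.002
time_s: 3.75
ee_pos: [0.6554, 0.0228, 0.1406]
ee_rot: [-0.503, -0.497, 0.503, -0.497]
force: [0.6, 1.4, -0.8]
grip_width: 0.001
time_s: 4.0
ee_pos: [0.6555, 0.0228, 0.1356]
ee_rot: [-0.503, -0.497, 0.503, -0.497]
force: [0.3, 0.4, 1.2]
grip_width: -0.001
```

No contact yet, even though the nominal tip is 16 mm below the knob's top. I'll look in both views before going on.

```bash
python3 - <<'E'
from h import *
a=cap('scene','s3');b=cap('side','d3');w=cap('wrist','w3')
A=cv2.resize(a['img'][195:265,205:275],(400,400),interpolation=2);B=cv2.resize(b['img'][150:220,150:220],(400,400),interpolation=2)
W=cv2.resize(w['img'],(266,200))
W=np.hstack([W,np.zeros((200,534,3),np.uint8)])
cv2.imwrite('pics/c3.png',np.vstack([np.hstack([A,B]),W])[:,:,::-1])
print(w['world_from_camera'].round(3),env.state()['ee_pos'])
E
```

```text
[[ 1.    -0.011 -0.004  0.656]
 [-0.012 -0.954 -0.298  0.099]
 [-0.001  0.299 -0.954  0.303]
 [ 0.     0.     0.     1.   ]] [0.6557007  0.02275925 0.13620381]
```

View pics/c3.png

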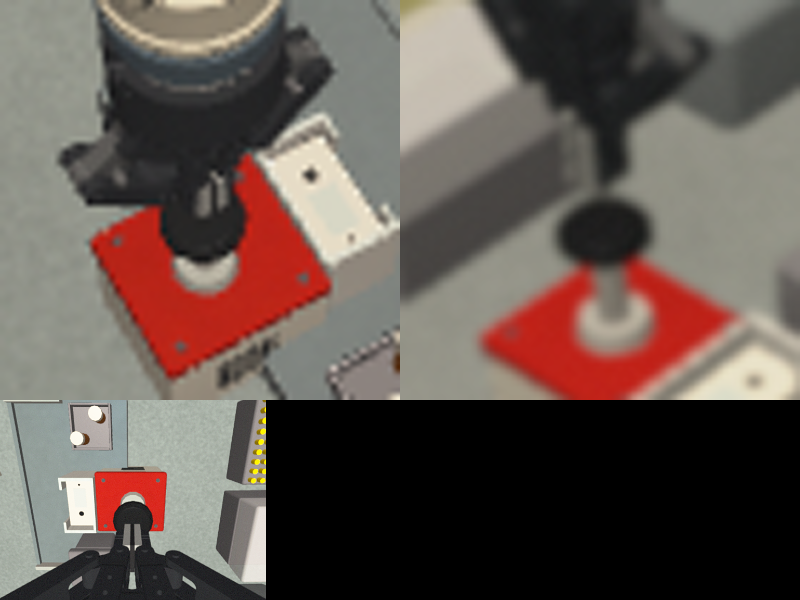

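Both views agree: the tips are centred over the knob but about 15–20 mm above it. The scene crop has the tip at (215,210) and the knob at (203,222), and the side crop has them at (605,185) and (605,225).

```bash
python3 - <<'E'
from h import *
a=np.load('pics/s3.npz');b=np.load('pics/d3.npz')
o1,r1=ray(a,242.3,231.7);o2,r2=ray(b,185.9,182.4)
t=np.linalg.lstsq(np.c_[r1,-r2],o2-o1,rcond=None)[0];print(o1+r1*t[0],o2+r2*t[1])
print(px(a,[.6555,.0225,.141]),px(b,[.6555,.0225,.141]))
E
python3 -m crank '[[0,0,-0.3,0,0,0],[0,0,-0.2,0,0,0],[0,0,0,0,0,0]]'
python3 -m crank '[[0,0,-0.3,0,0,0],[0,0,-0.2,0,0,0],[0,0,0,0,0,0]]'
```

```text
[0.65305141 0.0306772  0.15762349] [0.64955094 0.02146013 0.16182443]
[240.07968498 232.18819426] [184.66502354 188.41909802]
time_s: 4.4
ee_pos: [0.6555, 0.0228, 0.1306]
ee_rot: [-0.503, -0.497, 0.503, -0.497]
force: [-0.3, -0.5, -0.1]
grip_width: -0.001
time_s: 4.65
ee_pos: [0.6554, 0.0228, 0.1255]
ee_rot: [-0.503, -0.497, 0.503, -0.497]
force: [-0.3, -0.2, 0.3]
grip_width: -0.002
```

```bash
python3 -m crank '[[0,0,-0.3,0,0,0],[0,0,-0.2,0,0,0],[0,0,0,0,0,0]]'
python3 -m crank '[[0,0,-0.2,0,0,0],[0,0,0,0,0,0]]'
python3 -m crank '[[0,0,-0.2,0,0,0],[0,0,0,0,0,0]]'
```

```text
time_s: 4.9
ee_pos: [0.6555, 0.0227, 0.1206]
ee_rot: [-0.503, -0.497, 0.503, -0.497]
force: [0.0, 0.1, 0.4]
grip_width: 0.001
time_s: 5.07
ee_pos: [0.6556, 0.0227, 0.1189]
ee_rot: [-0.503, -0.497, 0.503, -0.497]
force: [-0.1, -0.7, -0.6]
grip_width: 0.002
time_s: 5.23
ee_pos: [0.6556, 0.0228, 0.1169]
ee_rot: [-0.503, -0.497, 0.503, -0.497]
force: [0.5, -0.7, 0.1]
grip_width: 0.003
```

```bash
for i in 1; do python3 -m crank '[[0,0,-0.2,0,0,0],[0,0,-0.1,0,0,0],[0,0,0,0,0,0]]'; done
python3 -m crank '[[0,0,-0.2,0,0,0],[0,0,-0.1,0,0,0],[0,0,0,0,0,0]]'
python3 - <<'E'
from h import *
b=cap('side','d4');a=cap('scene','s4')
A=cv2.resize(a['img'][195:265,205:275],(400,400),interpolation=2);B=cv2.resize(b['img'][150:220,150:220],(400,400),interpolation=2)
cv2.imwrite('pics/c4.png',np.hstack([A,B])[:,:,::-1])
E
```

```text
time_s: 5.48
ee_pos: [0.6558, 0.0227, 0.1146]
ee_rot: [0.503, 0.497, -0.503, 0.497]
force: [-0.8, 0.1, 4.9]
grip_width: -0.002
time_s: 5.73
ee_pos: [0.6558, 0.0228, 0.1118]
ee_rot: [0.503, 0.497, -0.503, 0.497]
force: [-1.1, 0.7, 4.5]
grip_width: 0.001
```

View pics/c4.png

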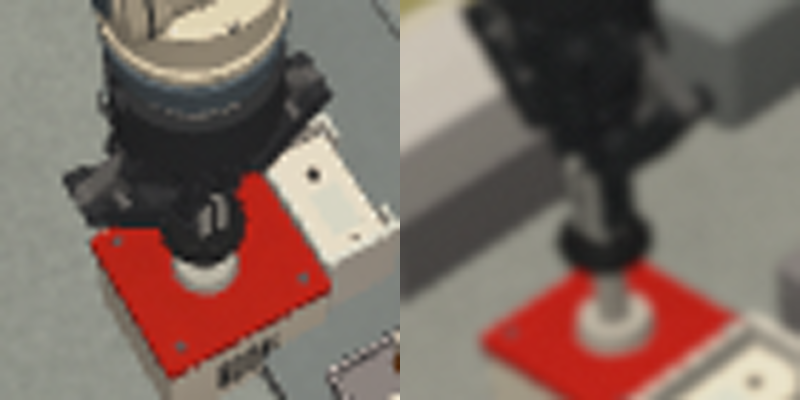

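The tips are centred on the knob, and contact came at a reported TCP z of about 0.116. Tip z is therefore about the reported TCP z + 25 mm, which differs from the nominal value, so I'll use this measured offset. Now the full stroke.

```bash
python3 -m crank '[[0,0,-0.3,0,0,0],[0,0,-0.3,0,0,0],[0,0,-0.3,0,0,0],[0,0,-0.3,0,0,0],[0,0,-0.3,0,0,0],[0,0,-0.3,0,0,0],[0,0,-0.3,0,0,0],[0,0,-0.3,0,0,0],[0,0,-0.3,0,0,0],[0,0,0,0,0,0]]'
python3 -m crank '[[0,0,-0.2,0,0,0],[0,0,-0.1,0,0,0],[0,0,0,0,0,0]]'
```

```text
time_s: 6.67
ee_pos: [0.6559, 0.0227, 0.0849]
ee_rot: [0.503, 0.497, -0.503, 0.497]
force: [-1.8, 1.1, 8.5]
grip_width: 0.001
time_s: 6.92
ee_pos: [0.6559, 0.0228, 0.0823]
ee_rot: [0.503, 0.496, -0.503, 0.497]
force: [-2.5, 0.2, 9.7]
grip_width: 0.002
```

```bash
python3 -m crank '[[0,0,-0.2,0,0,0],[0,0,-0.1,0,0,0],[0,0,0,0,0,0]]'
python3 -m crank '[[0,0,-0.1,0,0,0],[0,0,0,0,0,0],[0,0,0,0,0,0]]'
```

```text
time_s: 7.17
ee_pos: [0.656, 0.0227, 0.0809]
ee_rot: [0.504, 0.496, -0.502, 0.498]
force: [-7.2, 0.6, 19.8]
grip_width: -0.002
time_s: 7.42
ee_pos: [0.6561, 0.0227, 0.0809]
ee_rot: [0.504, 0.496, -0.502, 0.498]
force: [-8.1, 0.0, 26.4]
grip_width: -0.002
```

The hard stop is reached (26 N, travel 35 mm). Releasing and looking.

```bash
python3 -m crank '[[0,0,0.4,0,0,0],[0,0,0.4,0,0,0],[0,0,0.4,0,0,0],[0,0,0.4,0,0,0],[0,0,0.4,0,0,0],[0,0,0.4,0,0,0],[0,0,0.4,0,0,0],[0,0,0.4,0,0,0],[0,0,0.4,0,0,0],[0,0,0.6,0,0,0],[0,0,1,0,0,0],[0,0,1.5,0,0,0],[-1.5,0.8,1,0,0,0],[-2.5,1.2,0,0,0,0],[-2.5,1.2,0,0,0,0],[-2.5,1.2,0,0,0,0],[-2.5,1.2,0,0,0,0],[-2.5,1,0,0,0,0],[0,0,0,0,0,0]]'
python3 - <<'E'
from h import *
a=cap('scene','s5');b=cap('side','d5')
A=cv2.resize(a['img'][180:290,205:315],(400,400),interpolation=2);B=cv2.resize(b['img'][165:285,155:275],(400,400),interpolation=2)
cv2.imwrite('pics/c5.png',np.hstack([A,B])[:,:,::-1])
E
```

```text
time_s: 9.0
ee_pos: [0.5115, 0.0903, 0.1551]
ee_rot: [-0.502, -0.498, 0.503, -0.497]
force: [1.2, -0.0, 1.1]
grip_width: 0.0
```

View pics/c5.png

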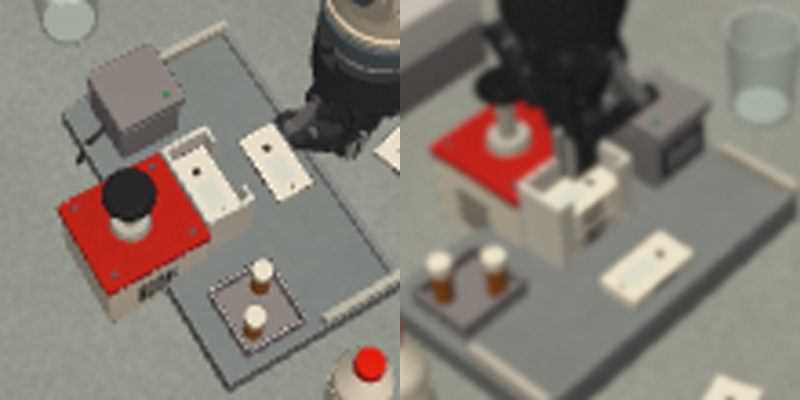

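The cassette lies on the deck clear of the magazine, with its side-crop corners at (200,268), (260,230), (293,253) and (232,302). The plunger is back up. Next I'll measure the cassette's position.

```bash
python3 - <<'E'
from h import *
a=np.load('pics/s5.npz');b=np.load('pics/d5.npz')
f=lambda d,u,v,o,z,k:onz(d,(u+.5)/k-.5+o[0],(v+.5)/k-.5+o[1],z)
th=np.radians(-.75);R=np.array([[np.cos(th),-np.sin(th)],[np.sin(th),np.cos(th)]]);o=np.array([.5855,.0235])
for C in ([f(b,u,v,(155,165),.04,3.3333) for u,v in((200,268),(260,230),(293,253),(232,302))],[f(a,u,v,(205,180),.04,3.636) for u,v in((239,135),(270,123),(313,184),(282,202))]):
    C=np.array(C)[:,:2];print('corners disp mm',((C-o)@R*1e3).round(0).tolist(),'centre',((C-o)@R).mean(0),'world',C.mean(0))
for y in(.052,-.032-.001):print(y,o+R@[-.074,y])
print('end finger y', o+R@[-.074,-.130+.064+.011])
E
```

```text
corners disp mm [[-44.0, 23.0], [-52.0, -34.0], [-86.0, -31.0], [-84.0, 32.0]] centre [-0.06665907 -0.00248952] world [0.51881406 0.02188323]
corners disp mm [[-55.0, -36.0], [-83.0, -32.0], [-84.0, 33.0], [-53.0, 34.0]] centre [-0.06874508 -0.0002001 ] world [0.51675819 0.02419977]
0.052 [0.512187   0.07646418]
-0.033 [ 0.51107438 -0.00852854]
end finger y [ 0.51078641 -0.03052666]
```

```bash
python3 -m crank '[[0.2,0,-1.5,0,0,0],[0,0,-2,0,0,0],[0,0,-2,0,0,0],[0,0,-2,0,0,0],[0,0,-2,0,0,0],[0,0,-1.5,0,0,0],[0,0,-1.5,0,0,0],[0,0,-0.7,0,0,0],[0,0,-0.3,0,0,0],[0,0,0,0,0,0]]'
python3 -m crank '[[0,0,-0.4,0,0,0],[0,0,-0.3,0,0,0],[0,0,-0.2,0,0,0],[0,0,-0.15,0,0,0],[0,0,0,0,0,0]]'
python3 - <<'E'
from h import *
a=cap('scene','s6');b=cap('side','d6')
A=cv2.resize(a['img'][190:290,225:325],(400,400),interpolation=2);B=cv2.resize(b['img'][195:295,175:275],(400,400),interpolation=2)
cv2.imwrite('pics/c6.png',np.hstack([A,B])[:,:,::-1])
E
```

```text
time_s: 9.93
ee_pos: [0.518, 0.0885, 0.0187]
ee_rot: [-0.503, -0.497, 0.503, -0.497]
force: [0.0, -0.1, -0.2]
grip_width: -0.001
time_s: 10.35
ee_pos: [0.5176, 0.0888, 0.0086]
ee_rot: [-0.503, -0.497, 0.503, -0.497]
force: [0.4, -0.4, 0.4]
grip_width: -0.0
```

View pics/c6.png

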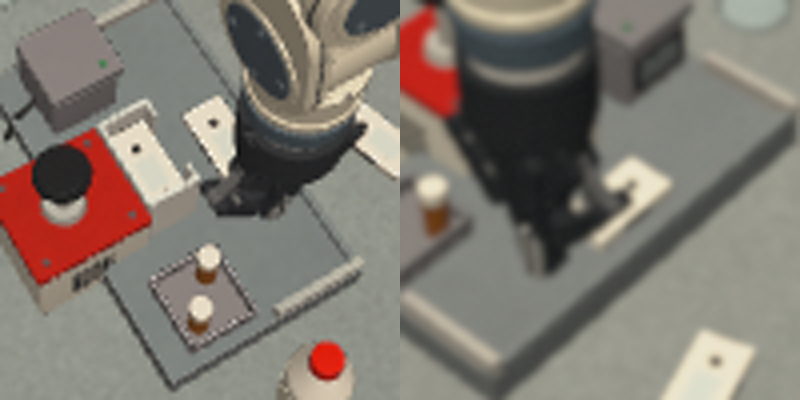

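The tips are in the channel beside the cassette on the tray side, just above the deck, with nothing touching. Now I push towards -y.

```bash
python3 -m crank '[[-0.2,-0.5,0,0,0,0],[-0.1,-0.4,0,0,0,0],[0,-0.3,0,0,0,0],[0,-0.3,0,0,0,0],[0,-0.3,0,0,0,0],[0,-0.3,0,0,0,0],[0,-0.3,0,0,0,0],[0,-0.3,0,0,0,0],[0,-0.3,0,0,0,0],[0,-0.3,0,0,0,0]]'
python3 -m crank '[[0,-0.3,0,0,0,0],[-0.01,-0.3,0,0,0,0],[-0.01,-0.3,0,0,0,0],[-0.01,-0.3,0,0,0,0],[-0.01,-0.3,0,0,0,0],[-0.01,-0.3,0,0,0,0],[-0.01,-0.3,0,0,0,0],[-0.01,-0.3,0,0,0,0],[-0.01,-0.3,0,0,0,0],[-0.01,-0.3,0,0,0,0],[-0.01,-0.3,0,0,0,0],[0,-0.3,0,0,0,0]]'
python3 - <<'E'
from h import *
a=cap('scene','s7');b=cap('side','d7')
A=cv2.resize(a['img'][180:280,225:325],(400,400),interpolation=2);B=cv2.resize(b['img'][185:285,185:285],(400,400),interpolation=2)
cv2.imwrite('pics/c7.png',np.hstack([A,B])[:,:,::-1])
E
```

```text
time_s: 11.28
ee_pos: [0.5147, 0.0555, 0.0087]
ee_rot: [-0.503, -0.497, 0.503, -0.497]
force: [0.1, -0.1, 0.1]
grip_width: -0.006
time_s: 12.28
ee_pos: [0.5137, 0.0194, 0.0087]
ee_rot: [-0.503, -0.497, 0.503, -0.497]
force: [0.7, 0.0, -0.4]
grip_width: -0.002
```

View pics/c7.png

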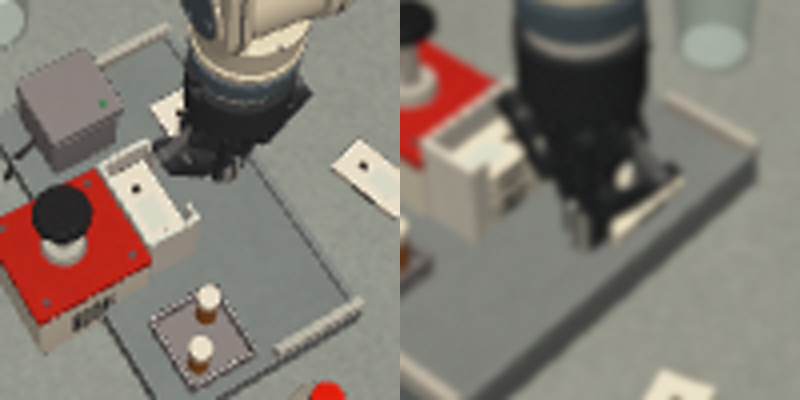

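The cassette is moving ahead of the fingers, square in the channel. In the side crop its visible edge runs from (610,235) to (685,180), and everything else is in place. I'll continue, then feel for the stop.

```bash
python3 -m crank '[[-0.01,-0.3,0,0,0,0],[-0.01,-0.3,0,0,0,0],[0,-0.3,0,0,0,0],[-0.01,-0.3,0,0,0,0],[0,-0.3,0,0,0,0],[-0.01,-0.3,0,0,0,0],[0,-0.3,0,0,0,0],[-0.01,-0.3,0,0,0,0],[0,-0.3,0,0,0,0],[-0.01,-0.3,0,0,0,0],[0,-0.3,0,0,0,0],[0,-0.3,0,0,0,0],[0,-0.3,0,0,0,0],[0,-0.2,0,0,0,0],[0,-0.2,0,0,0,0],[0,0,0,0,0,0]]'
python3 -m crank '[[0,-0.2,0,0,0,0],[0,-0.1,0,0,0,0],[0,0,0,0,0,0]]'
python3 -m crank '[[0,-0.1,0,0,0,0],[0,-0.1,0,0,0,0],[0,0,0,0,0,0]]'
```

```text
time_s: 13.72
ee_pos: [0.5131, -0.0236, 0.0087]
ee_rot: [-0.503, -0.497, 0.503, -0.497]
force: [0.1, -0.3, -0.2]
grip_width: -0.002
time_s: 13.97
ee_pos: [0.5131, -0.0264, 0.0087]
ee_rot: [-0.503, -0.497, 0.503, -0.497]
force: [-0.9, -0.8, -0.6]
grip_width: 0.001
time_s: 14.22
ee_pos: [0.5131, -0.0284, 0.0087]
ee_rot: [-0.503, -0.497, 0.503, -0.497]
force: [0.4, 0.2, -1.3]
grip_width: 0.002
```

```bash
python3 -m crank '[[0,-0.1,0,0,0,0],[0,-0.1,0,0,0,0],[0,0,0,0,0,0]]'
python3 -m crank '[[0,-0.1,0,0,0,0],[0,-0.1,0,0,0,0],[0,0,0,0,0,0]]'
```

```text
time_s: 14.47
ee_pos: [0.5131, -0.0299, 0.0087]
ee_rot: [0.503, 0.497, -0.503, 0.497]
force: [0.4, 2.7, 0.2]
grip_width: 0.002
time_s: 14.72
ee_pos: [0.5131, -0.03, 0.0087]
ee_rot: [0.504, 0.498, -0.501, 0.496]
force: [1.4, 13.3, 2.0]
grip_width: -0.004
```

The stop is felt at y = -0.030 with 13 N, against a prediction of -0.0305. I'll back off, lift clear and check.

```bash
python3 -m crank '[[0,0.2,0,0,0,0],[0,0.3,0,0,0,0],[0,0.6,0,0,0,0],[0,1,0,0,0,0],[0,1,0,0,0,0],[0,0.5,1,0,0,0],[0,0,2,0,0,0],[0,0,2.5,0,0,0],[0,0,2.5,0,0,0],[0,0,2.5,0,0,0],[0,0,2.5,0,0,0],[-2,2,1,0,0,0],[-2.5,2,0,0,0,0],[-2.5,2,0,0,0,0],[-2,2,0,0,0,0],[0,0,0,0,0,0],[0,0,0,0,0,0]]'
python3 - <<'E'
from h import *
a=cap('scene','s8');b=cap('side','d8')
A=cv2.resize(a['img'][180:280,225:325],(400,400),interpolation=2);B=cv2.resize(b['img'][170:280,175:285],(400,400),interpolation=2)
cv2.imwrite('pics/c8.png',np.hstack([A,B])[:,:,::-1])
E
```

```text
time_s: 16.13
ee_pos: [0.4222, 0.0851, 0.1492]
ee_rot: [0.503, 0.497, -0.502, 0.498]
force: [0.8, -0.7, 1.2]
grip_width: -0.0
```

View pics/c8.png

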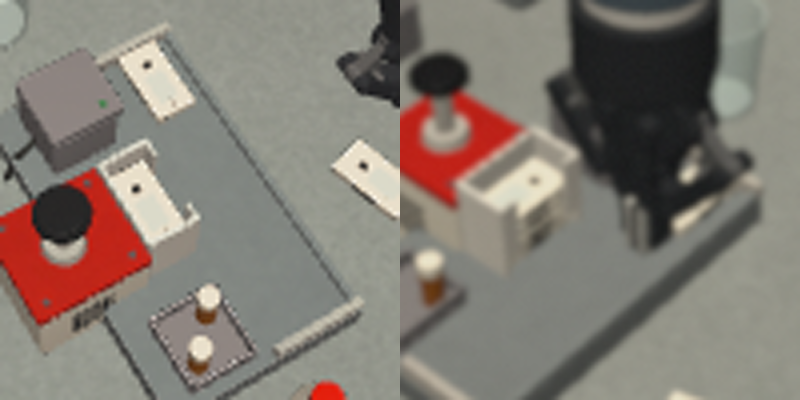

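The cassette lies against the right stop in the scene crop, with corners at (118,55), (153,40), (195,100) and (163,120). It looks square, the knob is up, and the vials, used cassette and bottle haven't moved. One numeric check, then hand in.

```bash
python3 - <<'E'
from h import *
a=np.load('pics/s8.npz')
th=np.radians(-.75);R=np.array([[np.cos(th),-np.sin(th)],[np.sin(th),np.cos(th)]]);o=np.array([.5855,.0235])
C=np.array([onz(a,(u+.5)/4-.5+225,(v+.5)/4-.5+180,.04)[:2] for u,v in((118,55),(153,40),(195,100),(163,120))])
C=(C-o)@R;print((C*1e3).round(1),C.mean(0));d=C[2]+C[3]-C[0]-C[1];print(np.degrees(np.arctan2(-d[0],d[1])))
env.finish_job()
E
```

```text
[[ -53.9 -131.4]
 [ -84.9 -128.9]
 [ -85.1  -66.5]
 [ -54.4  -64.3]] [-0.06956757 -0.09778188]
0.3189530426805168
the job is handed in; nothing more can be done
```

I pressed the plunger once to its hard stop (about 35 mm of travel, 26 N) and let it come back up. One cassette came out onto the deck. I then pushed it along the deck with the closed fingertips to the right-hand end stop, on the reader's side, where I felt the stop at 13 N. I withdrew and handed the job in at about 16 s; no verdict was reported.

**Last check:** the final scene picture puts the cassette's centre at x = -69.6 mm, y = -97.8 mm in the dispenser frame (flush is -98 mm). It is about 0.3° off square. The knob is up, and a cassette still shows in the magazine. The vials and used cassette look where they were; I did not measure any of the bystanders again. In the last views the beaker and bottle are partly cut off or hidden, and the stain jar is outside them.

**Disagreement:** the fingertips proved to be about 25 mm above the reported TCP position, not 11 mm ahead of it. I found this from the pictures and the contact with the knob, and used the measured value throughout.

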